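# Make up the shredder and press spares kits

## Task

Make up two spares kits from the loose parts. Shredder kit, in the rectangular tray: lay the open-up guide channel flat in the large bay and the open-down channel on it, parallel, ends even and shifted a little sideways so that their flanges interlock (one flange of each inside the other) and it lies level, and stand the hexagonal coupling in the small bay. Press kit, in the round dish: the wide ring and the plunger, side by side on the dish floor, each the way up it is now; leave the narrow ring and the square coupling where they are.

Things in the scene. Friction and masses are not known exactly. Their poses are not given: they have to be found in the camera images.
- kit_tray: Shredder kit tray: rectangular aluminium tray, 156 (x) x 226 (y) x 8 mm high, walls and floor 3 mm thick (floor top 3 mm above the table), fixed. A rib 8 mm high at y = +30 to +33 mm parts it into a large bay (inside: x -75 to +75, y -110 to +30 mm) and a small bay (x -75 to +75, y +33 to +110 mm). Origin: centre of its underside, z up.
- kit_dish: Kit dish of the press: round shallow stainless dish, 190 mm across the rim, 16 mm high, flat floor about 164 mm across, 3 mm thick (its top 3 mm above the table), fixed. Origin: centre of its underside, z up.
- guide_up: Guide channel lying open side up: steel U-section 64 mm long (x), 50 mm wide over the flanges (y), 25 mm high; web and flanges 4 mm thick (42 mm clear inside). Web on the table, flanges upright at y = -25 to -21 and +21 to +25 mm; ends open. About 0.18 kg. Origin: centre of its underside, z up.
- guide_down: Guide channel, section and size as guide_up, lying open side down: web on top, 21 to 25 mm above its underside; stands on its flange tips. 64 mm along x, open ends: gripping the two ends of the web leaves the flanges free. Interlocked, it stands 4 mm higher than guide_up, parallel, shifted sideways about 12 mm either way (over 23 mm it tips). 0.18 kg. Origin: centre of underside (flange tips), z up.
- hex_coupling: Hexagonal coupling: upright six-sided steel block, 36 mm across flats, 40 mm high, with a dark bore showing in the top; two of its flats face its +x and -x, the others at 60 degree steps. About 0.25 kg. Origin: centre of its underside, z up.
- wide_ring: Wide ring: steel ring lying flat, 60 mm outside, 40 mm inside diameter, 25 mm high. About 0.25 kg. Origin: on its axis, at its underside, z up.
- plunger: Plunger: steel disc foot 44 mm in diameter and 12 mm high, with an upright plain stem 20 mm in diameter up to 60 mm above the underside. About 0.18 kg. Origin: on its axis, at the underside of the foot, z up.
- narrow_ring: Narrow ring, not wanted in any kit: steel ring lying flat, 40 mm outside, 22 mm inside diameter, 25 mm high. Origin: on its axis, at its underside.
- square_coupling: Square coupling, not wanted in any kit: upright square steel block 36 x 36 x 40 mm high with a dark bore showing in the top. Origin: centre of its underside.
Not all that is in view belongs to the job. What is shaped like the guide_down but orange or pink is not meant.

How it is judged:
By the outcome, as a careful person would: the job done as asked, in the order asked, and still so for the second after the job is handed in, with the robot touching nothing.
It also fails if it takes over 138 s, if anything falls off the work surface, if the arm or the gripper's body presses on something with over 40 N, if the wrist force passes 120 N, or if a joint passes its speed limit or range.

## Robot

A 7-joint arm with a two-finger parallel gripper is mounted at the origin on the work surface. World frame = base frame: x ahead of the robot, y to its left, z up, the work surface at z = 0. Lengths are in m, angles in rad, forces in N, time in s.
With the tool pointing down it reaches from about 0.425 to 0.925 m from the base axis. Payload 6.8 kg.
Tool frame: the origin (TCP) lies on the mounting face of the last link; the fingertips stand 173 mm ahead of it and the grasp point (between the pads) lies 155 mm ahead of it; z points along the fingers, y is the line along which they close (so a half turn about z gives the same grasp; the last joint's range is limited). The gripper opens to 85 mm and grips with 20 to 120 N. Pads are 22 mm wide; open, the fingers measure 114 mm over their backs; the gripper's body (76 mm by 85 mm) begins 54 mm behind the grasp point. The pads swing forward as they close: fully open they stand 13 mm farther back than shut.
Start: joints at [-1.354, 0.477, 0.022, 1.555, -0.011, 1.109, -0.083], TCP at [0.215, 0.64, 0.405] pointing down, gripper open.
Joint ranges: [-2.96, 2.96], [-0.34, 2.1], [-1.41, 1.46], [0.24, 2.44], [-1.37, 4.51], [0.17, 1.92], [-2.96, 2.96]. Speed limits (rad/s): [2.39, 2.39, 3.14, 3.14, 3.14, 3.14, 3.14].

## Interface

Orientations are given as a unit quaternion [w, x, y, z].
In Python, from station import bot gives the robot as it stands. The module is installed in compiled form; this text tells all that it offers.
- The arm moves only by the shell command python3 -m pendant 'ROWS' [FORCE]. ROWS is JSON, a list of rows, each a list of 5 numbers: the finger opening in m, from 0 to 0.0854, then the shift along the tool's x, y, z in m, then the turn about the tool's z in degrees. In form: [[jaw, x, y, z, yaw], ...]. A call has 1 to 12 rows; each row shifts and turns the commanded pose from where the row before left it, along the tool's axes as they then stand; what a row does not reach is not made up. A row lasts 1/12 s, in which the tool goes at most 41.7 mm and 7.16 degrees, less where a joint would pass 70% of its speed; a pose out of reach is approached as far as the arm can. A call with a gripper value outside its range is refused whole. The fingers move at their own pace and stop on an object; FORCE is the grip in N (left out, the last holds). Time passes only in rows, so rows that do not move let the fingers close. It gives the time, the measured TCP pose, the force, the opening and the grip force at its end, in the units of the state.
- bot.get_obs(): the state, without advancing time (a new reading comes with each control period).
- bot.read_camera(name): name is "scene" or "top"; returns (picture, depth): 420x560x3 uint8, blue, green, red; 420x560 float32, m along the optical axis (not along the pixel's ray), 0 where there is no reading.
- bot.camera_model(name): a dict with "intrinsics" (3x3 intrinsics, pixels), "R" (3x3) and "t" (3): a world point X has camera coordinates R X + t. Camera axes: x right, y down, z forward; pixel columns grow to the right and rows downward; lengths in m; the calibration is good to about 2 mm. A picture is of the moment at which its call begins. camera_model takes no time and is no camera call.
- bot.hand_in(): hands the job in; it is judged then, once.
Trained networks look in the newest picture that a camera, given by its name, has taken for a name from the list of things; names that differ only in an ending like _2 or _b are one class to them, and where a whole thing is asked for, a point or a joint stands for the part that bears it (a point fixed in the world has none). Each returns a list of dicts, best first, with "score" (0 to 1); they miss things now and then, are a little off and sometimes report something else, mostly with a low value. They report only what shows in the picture. A call takes as long as a camera call. They do not tell look-alikes from the thing itself.
- bot.boxes_of(name, camera): "at" ([column, row] in pixels, amid what is visible of it).
- bot.trace(name, camera): "mask" (420x560 bool, what is visible of it) and "at" ([column, row] in pixels, amid what is visible of it).
- bot.pinpoint(name, camera): "at" ([column, row] in pixels: a listed point, or the origin of a listed thing).
The state is a dict: "t": time; "q": joint angles; "joint_vel": joint speeds; "joint_torque": joint torques, N m; "eef_pos": TCP position; "tool_rot": TCP orientation; "contact_force": force on the tool from outside, world axes, zero at the start; "torque": the same for the moment, N m; "gripper_width": opening from 0.0 (shut) to 1.0 (fully open); "grasp_force": force on a finger pad.
Only numpy, scipy, OpenCV 4.12 (cv2) and the standard library are available. Lean on these libraries where they do the work, as an engineer would, in place of code of your own. Each camera call takes 0.05 s, during which the arm holds its last target. There are 200 camera calls.

## Working session

There is one attempt and no reset: what is moved stays moved. The work goes in short steps, Python scripts to look and compute and a shell command to move; the robot and the scene stay as the last step left them, time stands still between calls to the robot, and variables do not carry over. Pictures are saved under pics/ and viewed, at most 14 in all, crops included, and the job is handed in when it is done.

```bash
mkdir -p pics
python3 - <<'E'
from station import bot
import cv2
for c in("top","scene"):
    p,d=bot.read_camera(c); cv2.imwrite(f"pics/{c}0.png",p)
    m=bot.camera_model(c); print(c,m)
o=bot.get_obs();print(o)
E
```

```text
top {'intrinsics': array([[442.26502509,   0.        , 273.8798745 ],
       [  0.        , 442.26502509, 207.29128441],
       [  0.        ,   0.        ,   1.        ]]), 'R': array([[-0.01072569, -0.99987931, -0.0112395 ],
       [-0.98011643,  0.01273954, -0.19801385],
       [ 0.19813314,  0.00889218, -0.98013478]]), 't': array([-0.12781683,  0.42946546,  1.017041  ])}
scene {'intrinsics': array([[528.37124571,   0.        , 282.21777573],
       [  0.        , 528.37124571, 215.01360214],
       [  0.        ,   0.        ,   1.        ]]), 'R': array([[ 0.32449436,  0.94566727,  0.02041615],
       [ 0.68070227, -0.21847919, -0.6992219 ],
       [-0.65677076,  0.24079088, -0.71461312]]), 't': array([-0.03223169, -0.28209193,  1.60486847])}
{'t': 0.1, 'q': array([-1.35407925,  0.47770908,  0.02232565,  1.5563258 , -0.01151272,
        1.10931606, -0.08310882]), 'joint_vel': array([ 2.01374384e-03, -7.04453070e-04,  7.32783806e-05, -3.13646459e-03,
       -1.13866462e-03, -2.75948131e-03, -1.09049037e-04]), 'joint_torque': array([ 4.36933376e-03, -5.97759175e+01,  1.61374379e+00, -2.81952256e+01,
        1.28323759e-02,  5.04905198e-03,  1.03561405e-05]), 'eef_pos': array([0.21531835, 0.63947897, 0.40383929]), 'tool_rot': array([-8.27813846e-05,  1.61685142e-01,  9.86842059e-01, -8.11110827e-04]), 'contact_force': array([ 0.22488649, -0.76717202,  0.15361092]), 'torque': array([-0.04947913, -0.00117809,  0.03444682]), 'grasp_force': 0.0, 'gripper_width': 1.0016699048871092}
```

View pics/top0.png

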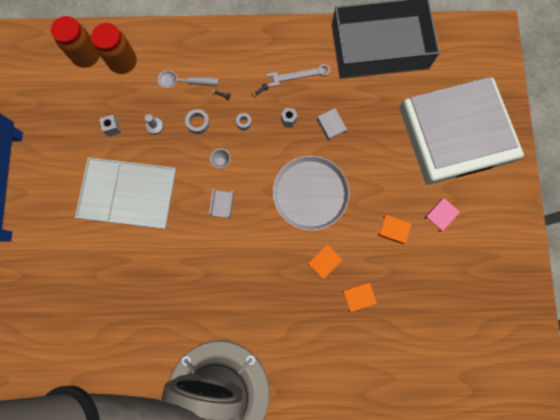

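View pics/scene0.png

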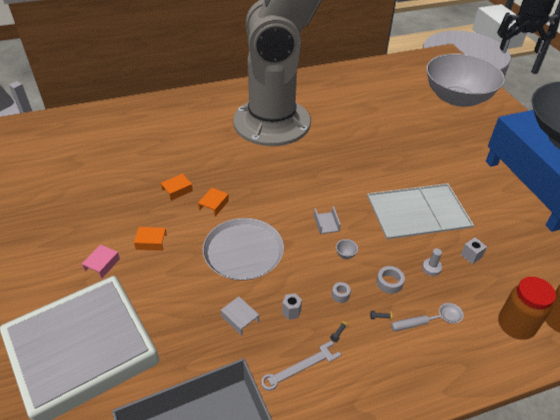

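The top view shows:
- tray (126,193), with its rib at col 117, so the small bay is on the left (+y)
- dish (311,192)
- guide_up (221,204)
- grey guide_down (332,124); the orange and pink look-alikes at (396,229), (325,261), (360,297) and (443,214) are not meant
- hex coupling (289,117) versus square coupling (110,126)
- wide ring (197,121) versus narrow ring (244,121)
- plunger (152,123)

I'll enlarge the row of parts to confirm and measure from depth.

```bash
cat > h.py <<'E'
from station import bot
import numpy as np, cv2
def cloud(c):
    p,d=bot.read_camera(c); m=bot.camera_model(c); K=m["intrinsics"]
    v,u=np.indices(d.shape); X=np.stack([(u-K[0,2])/K[0,0]*d,(v-K[1,2])/K[1,1]*d,d],-1)
    W=(X-m["t"])@m["R"]; W[d==0]=np.nan
    return p,W
def near(W,xy,r,z0,z1):
    with np.errstate(all='ignore'):
        k=(np.hypot(W[...,0]-xy[0],W[...,1]-xy[1])<r)&(W[...,2]>z0)&(W[...,2]<z1)
    return W[k]
def rect(P):
    (c,s,a)=cv2.minAreaRect((P[:,:2]*1000).astype(np.float32)); return np.round(c,1),np.round(s,1),round(a,1)
def ground(c,uv,z):
    m=bot.camera_model(c);K=m["intrinsics"];r=m["R"].T@np.linalg.inv(K)@[uv[0],uv[1],1];o=-m["R"].T@m["t"]
    return (o+r*(z-o[2])/r[2])
E
python3 - <<'E'
from h import *
items=dict(guide_up=(221,204,.06,.015,.04),guide_down=(332,124,.06,.015,.04),hex_coupling=(289,117,.035,.03,.05),square_coupling=(110,126,.035,.03,.05),wide_ring=(197,121,.045,.015,.035),narrow_ring=(244,121,.035,.015,.035),plunger=(152,123,.05,.006,.07),kit_dish=(311,192,.12,.012,.022),kit_tray=(126,193,.16,.0055,.012))
T,WT=cloud("top");S,WS=cloud("scene")
print("table z",[np.nanmedian(near(W,(.45,-.1),.04,-.05,.05)[:,2]) for W in(WT,WS)])
for n,(u,v,r,a,b) in items.items():
    g=ground("top",(u,v),.02)
    for nm,W in(("T",WT),("S",WS)):
        P=near(W,g,r,a,b)
        print(n,nm,np.round(g[:2]*1000),len(P),rect(P) if len(P)>3 else "", np.round(np.percentile(P[:,2],[50,98])*1000,1) if len(P) else "")
    for c in("top","scene"):
        L=bot.pinpoint(n,c); print("   pin",c,[(np.round(ground(c,l["at"],0)[:2]*1000).tolist(),round(l["score"],2)) for l in L[:3]])
a=cv2.resize(T[95:150,85:360],(800,160),interpolation=cv2.INTER_CUBIC)
b=cv2.resize(S[190:340,200:500],(800,400),interpolation=cv2.INTER_CUBIC)
cv2.imwrite("pics/crop1.png",np.vstack([a,b]))
E
```

```text
table z [np.float64(0.0002341620651115178), np.float64(7.122180066655719e-05)]
guide_up T [442.  -3.] 117 (array([446.3,  -2. ]), array([51.3, 64.6]), 82.2) [24.3 29.4]
guide_up S [442.  -3.] 116 (array([445.7,  -3. ]), array([51.2, 69.2]), 82.2) [23.1 28.1]
   pin top [([440.0, -1.0], 0.81), ([654.0, -54.0], 0.17)]
   pin scene [([453.0, -2.0], 0.67)]
guide_down T [ 646. -283.] 507 (array([ 647.1, -280.4]), array([64.3, 52.1]), 25.5) [25.1 29.2]
guide_down S [ 646. -283.] 705 (array([ 646.5, -281.9]), array([65.8, 53. ]), 26.2) [24.7 28.3]
   pin top [([369.0, -422.0], 0.93), ([295.0, -250.0], 0.87), ([649.0, -285.0], 0.74)]
   pin scene [([376.0, -425.0], 0.85), ([222.0, -339.0], 0.79), ([296.0, -248.0], 0.57)]
hex_coupling T [ 667. -174.] 194 (array([ 664.4, -171.4]), array([38.4, 36.6]), 18.1) [40.4 44.2]
hex_coupling S [ 667. -174.] 271 (array([ 663.9, -172.9]), array([38. , 39.1]), 73.5) [39.6 43. ]
   pin top [([667.0, -176.0], 0.54)]
   pin scene [([659.0, -181.0], 0.57)]
square_coupling T [649. 283.] 233 (array([649.1, 282.9]), array([37.8, 36.7]), 14.7) [40.6 44.4]
square_c
[... 866 characters left out ...]
[43. , 40.9]), 48.5) [16.7 61.8]
   pin top [([658.0, 173.0], 0.62)]
   pin scene [([648.0, 179.0], 0.79), ([656.0, -57.0], 0.72)]
kit_dish T [ 470. -224.] 477 (array([ 471.4, -222.3]), array([187.9, 186.5]), 89.0) [15.  19.3]
kit_dish S [ 470. -224.] 419 (array([ 469. , -223.6]), array([186.9, 188.8]), 73.4) [15.  19.2]
   pin top [([648.0, 169.0], 0.66)]
   pin scene [([458.0, -223.0], 0.75)]
kit_tray T [473. 232.] 1178 (array([482.7, 222.6]), array([282.8, 295. ]), 11.0) [ 6.8 11.1]
kit_tray S [473. 232.] 778 (array([461.2, 224.8]), array([262.4, 282. ]), 0.8) [ 6.8 10.4]
   pin top [([485.0, 240.0], 0.73), ([664.0, 73.0], 0.15)]
   pin scene [([472.0, 248.0], 0.67), ([436.0, 1.0], 0.55)]
```

View pics/crop1.png

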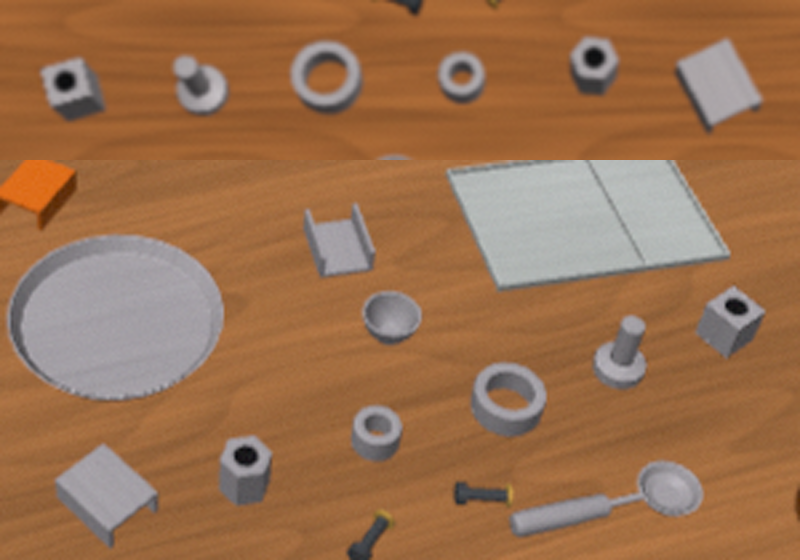

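Confirmed in the crop: the hex coupling is the six-sided top at crop (594,62), the wide ring at (326,75), the plunger at (205,85), and grey guide_down at (718,85). The square coupling (72,88) and narrow ring (461,75) stay where they are. Next I need the tray frame, the part angles and the first moves.

```bash
cat >> h.py <<'E'
def go(xy,z,ang=None):
    "shift in tool axes to bring grasp point (155 mm ahead) to xy,z; ang: world angle (deg) of closing line"
    from scipy.spatial.transform import Rotation as Ro
    o=bot.get_obs(); w,x,y,zz=o["tool_rot"]; R=Ro.from_quat([x,y,zz,w]).as_matrix()
    d=np.array([xy[0],xy[1],z+.155])-o["eef_pos"]; a=np.degrees(np.arctan2(R[1,1],R[0,1]))
    t=None if ang is None else -((ang-a+90)%180-90)
    print("tool shift mm",np.round(R.T@d*1000,1),"yaw",t and round(t,1),"closing ang",round(a,1),"grasp z",round((o["eef_pos"][2]-.155)*1000,1),"t",round(o["t"],2))
E
python3 - <<'E'
from h import *
T,WT=cloud("top");S,WS=cloud("scene")
for c in("top","scene"):
    L=bot.trace("kit_tray",c)
    if L:
        M=L[0]["mask"]; k=np.argwhere(M)[:,::-1]
        P=np.array([ground(c,q,.008) for q in k]); print("tray",c,L[0]["score"],rect(P))
        L=[l for l in bot.trace("kit_dish",c)]
        for l in L[:2]:
            k=np.argwhere(l["mask"])[:,::-1]; print(" dish",l["score"],rect(np.array([ground(c,q,.012) for q in k])))
H=np.vstack([near(W,(.664,-.172),.03,.035,.05) for W in(WT,WS)])[:,:2]*1000
def wid(a): 
    s=H@[np.cos(a),np.sin(a)];return np.subtract(*np.percentile(s,[98,2]))
A=np.arange(0,60,2); w=[sum(wid(np.radians(a+k)) for k in(0,60,120)) for a in A]; print("hex",A[np.argmin(w)],np.round(w))
P=np.vstack([near(W,(.656,.171),.03,.05,.07) for W in(WT,WS)]);print("stem",rect(P),P.mean(0)*1000)
go((.446,-.0025),.15,82.2)
E
```

```text
Traceback (most recent call last):
  File "h.py", line 15, in ground
    m=bot.camera_model(c);K=m["intrinsics"];r=m["R"].T@np.linalg.inv(K)@[uv[0],uv[1],1];o=-m["R"].T@m["t"]
ValueError: time passes only in moves, steps and waits
```

```bash
cat >> h.py <<'E'
def grounds(c,uv,z):
    m=bot.camera_model(c);K=m["intrinsics"];uv=np.asarray(uv,float)
    r=np.c_[uv,np.ones(len(uv))]@np.linalg.inv(K).T@m["R"];o=-m["R"].T@m["t"]
    return o+r*((z-o[2])/r[:,2])[:,None]
E
python3 - <<'E'
from h import *
T,WT=cloud("top");S,WS=cloud("scene")
for c in("top","scene"):
    for n,z in(("kit_tray",.008),("kit_dish",.014)):
        for l in bot.trace(n,c)[:2]:
            P=grounds(c,np.argwhere(l["mask"])[:,::-1],z); print(n,c,round(l["score"],2),rect(P))
H=np.vstack([near(W,(.664,-.172),.03,.035,.05) for W in(WT,WS)])[:,:2]*1000
def wid(a): 
    s=H@[np.cos(a),np.sin(a)];return np.subtract(*np.percentile(s,[98,2]))
A=np.arange(0,60,2); w=[sum(wid(np.radians(a+k)) for k in(0,60,120)) for a in A]; print("hex",A[np.argmin(w)],np.round(w))
P=np.vstack([near(W,(.656,.171),.03,.05,.07) for W in(WT,WS)]);print("stem",rect(P),P.mean(0)*1000)
go((.446,-.0025),.15,82.2)
E
```

```text
kit_tray top 0.78 (array([477.5, 238.9]), array([228.1, 156.9]), 82.4)
kit_dish top 0.91 (array([ 471.3, -222.5]), array([188.2, 185.6]), 89.2)
kit_dish top 0.75 (array([475.4, 237.4]), array([228.2, 157.5]), 82.4)
kit_tray scene 0.92 (array([478.5, 237.1]), array([233.3, 164.9]), 82.1)
kit_dish scene 0.73 (array([ 470.9, -224.3]), array([186.7, 189.9]), 72.2)
hex 52 [104. 105. 105. 106. 106. 106. 106. 106. 106. 107. 107. 106. 106. 106.
 106. 106. 106. 106. 106. 105. 105. 105. 104. 105. 105. 104. 104. 105.
 105. 104.]
stem (array([651.8, 174.1]), array([20. , 21.2]), 66.5) [653.08006775 173.0069156   58.61535937]
tool shift mm [-423.5 -535.    99.7] yaw -10.8 closing ang 71.4 grasp z 249.7 t 1.55
```

```bash
python3 -m pendant '[[0.085,-0.031,-0.0177,0,0],[0.085,-0.031,-0.0177,0,0],[0.085,-0.031,-0.0177,0,0],[0.085,-0.031,-0.0177,0,0],[0.085,-0.031,-0.0177,0,0],[0.085,-0.031,-0.0177,0,0],[0.085,-0.031,-0.0177,0,0],[0.085,-0.031,-0.0177,0,0],[0.085,-0.031,-0.0177,0,0],[0.085,-0.031,-0.0177,0,0],[0.085,-0.031,-0.0177,0,0],[0.085,-0.031,-0.0177,0,0]]' 40
python3 -m pendant '[[0.085,-0.0043,-0.0269,0.0083,0],[0.085,-0.0043,-0.0269,0.0083,0],[0.085,-0.0043,-0.0269,0.0083,0],[0.085,-0.0043,-0.0269,0.0083,0],[0.085,-0.0043,-0.0269,0.0083,0],[0.085,-0.0043,-0.0269,0.0083,0],[0.085,-0.0043,-0.0269,0.0083,0],[0.085,-0.0043,-0.0269,0.0083,0],[0.085,-0.0043,-0.0269,0.0083,0],[0.085,-0.0043,-0.0269,0.0083,0],[0.085,-0.0043,-0.0269,0.0083,0],[0.085,-0.0043,-0.0269,0.0083,0]]'
python3 -m pendant '[[0.085,0,0,0,-5.4],[0.085,0,0,0,-5.4],[0.085,0,0,0,0],[0.085,0,0,0,0]]'
python3 -c "
from h import *
go((.446,-.0025),.022,82.2)"
```

```text
t: 2.55
eef_pos: [0.5011, 0.3182, 0.405]
tool_rot: [0.0, 0.162, 0.987, 0.0]
contact_force: [0.3, 1.9, -0.8]
gripper_width: 0.995
grasp_force: 0.0
t: 3.55
eef_pos: [0.4458, -0.0039, 0.3051]
tool_rot: [0.0, 0.162, 0.987, 0.0]
contact_force: [0.5, -1.4, 0.2]
gripper_width: 0.989
grasp_force: 0.0
t: 3.88
eef_pos: [0.4462, -0.0027, 0.3053]
tool_rot: [0.0, 0.069, 0.998, 0.0]
contact_force: [0.6, -0.9, -0.5]
gripper_width: 1.002
grasp_force: 0.0
tool shift mm [3.000e-01 1.000e-01 1.283e+02] yaw -0.2 closing ang 82.0 grasp z 150.3 t 3.88
```

```bash
python3 -m pendant '[[0.085,0,0,0.02,0],[0.085,0,0,0.02,0],[0.085,0,0,0.02,0],[0.085,0,0,0.02,0],[0.085,0,0,0.02,0],[0.085,0,0,0.016,0],[0.085,0,0,0.01,0],[0.085,0,0,0.002,0],[0.085,0,0,0,0]]'
python3 -m pendant '[[0.04,0,0,0,0],[0.04,0,0,0,0],[0.04,0,0,0,0],[0.04,0,0,0,0],[0.04,0,0,0,0],[0.04,0,0,0,0],[0.04,0,0,0,0],[0.04,0,0,0,0]]' 40
python3 -m pendant '[[0.04,0,0,-0.01,0],[0.04,0,0,-0.02,0],[0.04,0,0,-0.02,0],[0.04,0,0,0,0]]'
python3 -c "
from h import *
go((.4717,.1984),.075,82.4)"
```

```text
t: 4.63
eef_pos: [0.4461, -0.0025, 0.1769]
tool_rot: [-0.0, 0.069, 0.998, -0.0]
contact_force: [-0.5, -0.4, 0.2]
gripper_width: 0.999
grasp_force: 0.0
t: 5.3
eef_pos: [0.4465, -0.0027, 0.1781]
tool_rot: [0.001, 0.068, 0.998, 0.0]
contact_force: [-0.9, 0.0, 6.3]
gripper_width: 0.573
grasp_force: 41.0
t: 5.63
eef_pos: [0.4471, -0.0028, 0.2304]
tool_rot: [0.003, 0.068, 0.998, 0.001]
contact_force: [1.2, 0.1, -1.1]
gripper_width: 0.575
grasp_force: 43.3
tool shift mm [  3.1 202.7   0.7] yaw -0.2 closing ang 82.2 grasp z 75.4 t 5.63
```

```bash
python3 -m pendant '[[0.04,0.0004,0.022,0,0],[0.04,0.0004,0.03,0,0],[0.04,0.0004,0.03,0,0],[0.04,0.0004,0.03,0,0],[0.04,0.0004,0.03,0,0],[0.04,0.0005,0.03,0,0],[0.04,0.0004,0.02,0,0],[0.04,0,0.0107,0,0],[0.04,0,0,0.02,0],[0.04,0,0,0.016,0],[0.04,0,0,0.007,0],[0.04,0,0,0.003,0]]'
python3 -m pendant '[[0.04,0,0,0,0],[0.04,0,0,0,0],[0.064,0,0,0,0],[0.064,0,0,0,0],[0.064,0,0,0,0],[0.064,0,0,0,0],[0.064,0,0,-0.01,0],[0.064,0,0,-0.03,0],[0.064,0,0,-0.04,0],[0.085,0,0,-0.04,0]]'
python3 -c "
from h import *
go((.6468,-.281),.12,25.8)"
```

```text
t: 6.63
eef_pos: [0.4699, 0.1974, 0.181]
tool_rot: [-0.002, 0.069, 0.998, -0.001]
contact_force: [-13.5, -4.6, 45.3]
gripper_width: 0.578
grasp_force: 48.6
t: 7.47
eef_pos: [0.4702, 0.1982, 0.3025]
tool_rot: [-0.001, 0.068, 0.998, -0.001]
contact_force: [1.1, 0.7, 0.7]
gripper_width: 0.871
grasp_force: 0.0
tool shift mm [-240.2 -450.6   27.8] yaw 56.4 closing ang 82.2 grasp z 147.5 t 7.47
```

```bash
python3 -m pendant '[[0.085,-0.01,-0.0187,0,0],[0.085,-0.0185,-0.0347,0,0],[0.085,-0.0185,-0.0347,0,0],[0.085,-0.0185,-0.0347,0,0],[0.085,-0.0185,-0.0347,0,0],[0.085,-0.0185,-0.0347,0,0],[0.085,-0.0185,-0.0347,0,0],[0.085,-0.0185,-0.0347,0,0],[0.085,-0.0185,-0.0347,0,0],[0.085,-0.0185,-0.0347,0,0],[0.085,-0.0185,-0.0347,0,0],[0.085,-0.0185,-0.0347,0,0]]'
python3 -m pendant '[[0.085,-0.0185,-0.0347,0,0],[0.085,-0.0083,-0.0155,0,0],[0.085,0,0,0.004,7.05],[0.085,0,0,0.004,7.05],[0.085,0,0,0.004,7.05],[0.085,0,0,0.004,7.05],[0.085,0,0,0.004,7.05],[0.085,0,0,0.004,7.05],[0.085,0,0,0.004,7.05],[0.085,0,0,0,7.05],[0.085,0,0,0,0],[0.085,0,0,0,0]]'
python3 - <<'E'
from h import *
T,WT=cloud("top");S,WS=cloud("scene")
for c,W in(("T",WT),("S",WS)):
    P=near(W,(.4717,.198),.06,.018,.04); print("guide_up",c,len(P),rect(P),np.percentile(P[:,2],[10,50,90]))
cv2.imwrite("pics/a1.png",np.hstack([cv2.resize(T[150:240,60:200],(400,257)),cv2.resize(S[170:250,350:480],(400,257))]))
go((.6468,-.281),.035,25.8)
E
```

```text
t: 8.47
eef_pos: [0.6281, -0.229, 0.302]
tool_rot: [0.0, 0.068, 0.998, 0.0]
contact_force: [0.5, 0.7, 0.4]
gripper_width: 0.995
grasp_force: 0.0
t: 9.47
eef_pos: [0.6477, -0.2802, 0.2735]
tool_rot: [0.0, 0.53, 0.848, -0.0]
contact_force: [-0.3, 0.5, 0.2]
gripper_width: 0.991
grasp_force: 0.0Traceback (most recent call last):
  File "<stdin>", line 4, in <module>
    return _quantile_unchecked(
        a, q, axis, out, overwrite_input, method, keepdims, weights)
    return _ureduce(a,
                    func=_quantile_ureduce_func,
    ...<5 lines>...
                    overwrite_input=overwrite_input,
                    method=method)
    r = func(a, **kwargs)
    result = _quantile(arr,
                       quantiles=q,
    ...<2 lines>...
                       out=out,
                       weights=wgt)
    slices_having_nans = np.isnan(arr[-1, ...])
                                  ~~~^^^^^^^^^
IndexError: index -1 is out of bounds for axis 0 with size 0
```

Run:
```python
from h import *
T,WT=cloud("top");S,WS=cloud("scene")
cv2.imwrite("pics/a2.png",np.hstack([cv2.resize(T,(400,300)),cv2.resize(S,(400,300))]))
for c,W in(("T",WT),("S",WS)):
    P=near(W,(.4717,.198),.12,.012,.04); print("guide_up",c,len(P),rect(P) if len(P)>3 else "")
go((.6468,-.281),.035,25.8)
```

```text
guide_up T 0 
guide_up S 190 (array([476.9, 219.7]), array([105.6,  69.9]), 73.6)
tool shift mm [ 0.  -0.9 83.5] yaw 0.1 closing ang 25.9 grasp z 118.5 t 9.67
```

View pics/a2.png

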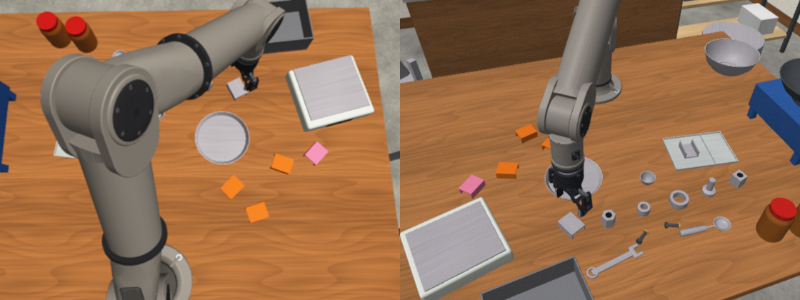

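guide_up is in the large bay, at (690,150) in the right half. The arm only hides it in the top view. Next I grip guide_down by its web ends, 6 mm off centre so the pads stay clear of guide_up's flange.

```bash
python3 -c "
from h import *
S,WS=cloud('scene')
P=near(WS,(.4717,.198),.055,.02,.04); print(len(P),rect(P),np.percentile(P[:,2],[5,50,95]))
go((.6494,-.2864),.027,25.8)"
```

```text
119 (array([470.2, 197.7]), array([53.1, 65.6]), 82.7) [0.02078427 0.02613658 0.0299251 ]
tool shift mm [-6.  -0.9 91.4] yaw 0.1 closing ang 25.9 grasp z 118.4 t 9.72
```

```bash
python3 -m pendant '[[0.085,-0.006,-0.001,0.012,0],[0.085,0,0,0.02,0],[0.085,0,0,0.02,0],[0.085,0,0,0.02,0],[0.085,0,0,0.012,0],[0.085,0,0,0.006,0],[0.085,0,0,0.0014,0],[0.085,0,0,0,0]]'
python3 -m pendant '[[0.055,0,0,0,0],[0.055,0,0,0,0],[0.055,0,0,0,0],[0.055,0,0,0,0],[0.055,0,0,0,0],[0.055,0,0,0,0]]' 40
python3 -m pendant '[[0.055,0,0,-0.01,0],[0.055,0,0,-0.02,0],[0.055,0,0,-0.02,0],[0.055,0,0,-0.02,0],[0.055,0,0,-0.02,0],[0.055,0,0,0,0]]'
python3 - <<'E'
from h import *
S,WS=cloud('scene');T,WT=cloud('top')
cv2.imwrite("pics/a3.png",np.hstack([cv2.resize(T[20:200,240:440],(333,300)),cv2.resize(S[180:380,160:400],(360,300))]))
w=np.radians(82.5);g=np.array([.4703,.198])+.018*0+.006*np.array([np.cos(w),np.sin(w)]);print(g)
go(g,.11,-7.6)
E
```

```text
t: 10.38
eef_pos: [0.6494, -0.2867, 0.1817]
tool_rot: [0.0, 0.531, 0.847, -0.0]
contact_force: [-0.4, 0.0, -0.3]
gripper_width: 0.997
grasp_force: 0.0
t: 10.88
eef_pos: [0.6497, -0.2869, 0.1834]
tool_rot: [0.001, 0.531, 0.847, 0.0]
contact_force: [-1.2, 1.5, 5.4]
gripper_width: 0.732
grasp_force: 43.7
t: 11.38
eef_pos: [0.6504, -0.2873, 0.2767]
tool_rot: [0.003, 0.532, 0.847, 0.001]
contact_force: [0.7, -1.0, -0.8]
gripper_width: 0.731
grasp_force: 44.7
[0.47108316 0.20394867]
tool shift mm [518.9  52.8   7.1] yaw 33.4 closing ang 25.8 grasp z 117.5 t 11.48
```

View pics/a3.png

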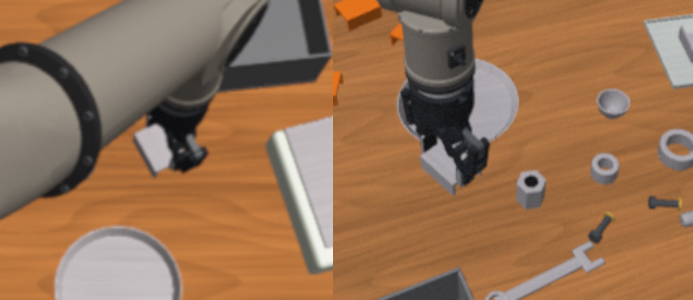

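```bash
python3 -m pendant '[[0.055,0.018,0.0019,0,0],[0.055,0.032,0.0034,0,0],[0.055,0.036,0.0036,0,0],[0.055,0.036,0.0036,0,0],[0.055,0.036,0.0036,0,0],[0.055,0.036,0.0036,0,0],[0.055,0.036,0.0036,0,0],[0.055,0.036,0.0036,0,0],[0.055,0.036,0.0036,0,0],[0.055,0.036,0.0036,0,0],[0.055,0.036,0.0036,0,0],[0.055,0.036,0.0036,0,0]]'
python3 -m pendant '[[0.055,0.036,0.0036,0,0],[0.055,0.036,0.004,0,0],[0.055,0.025,0.003,0,0],[0.055,0.012,0.001,0,0],[0.055,0,0,0,6.7],[0.055,0,0,0,6.7],[0.055,0,0,0,6.7],[0.055,0,0,0,6.7],[0.055,0,0,0,6.7],[0.055,0,0,0,0],[0.055,0,0,0,0]]'
python3 -c "
from h import *
go((.4711,.2039),.06,-7.6)
S,WS=cloud('scene');cv2.imwrite('pics/a4.png',cv2.resize(S[100:280,300:540],(800,600)))"
```

```text
t: 12.48
eef_pos: [0.5064, 0.1023, 0.2706]
tool_rot: [-0.001, 0.531, 0.847, -0.001]
contact_force: [1.1, 1.0, -1.8]
gripper_width: 0.733
grasp_force: 44.7
t: 13.4
eef_pos: [0.4708, 0.2034, 0.2711]
tool_rot: [0.0, 0.752, 0.659, -0.001]
contact_force: [-0.1, 0.2, -1.9]
gripper_width: 0.727
grasp_force: 44.7
tool shift mm [ 0.6  0.2 56. ] yaw 0.1 closing ang -7.5 grasp z 116.1 t 13.4
```

View pics/a4.png

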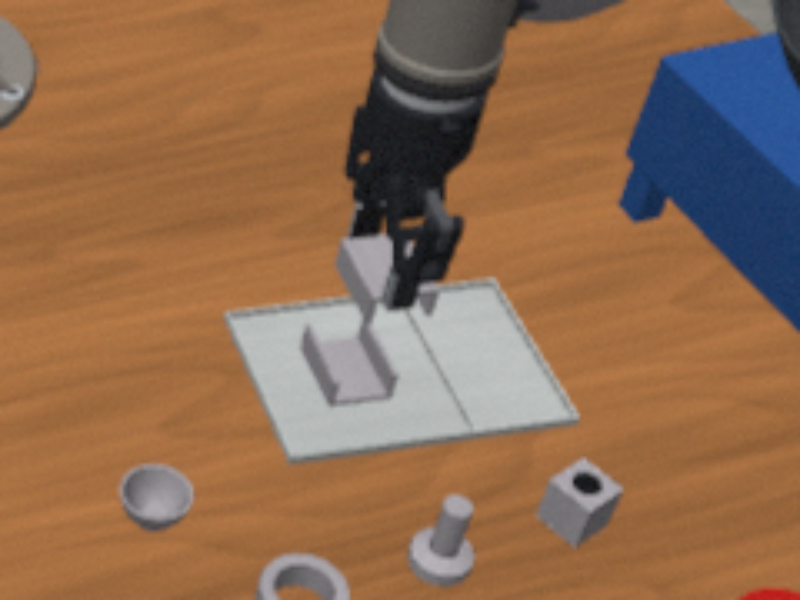

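Run:
```python
from h import *
S,W=cloud('scene')
w=np.radians(82.4);u=np.array([np.cos(w),np.sin(w)]);l=np.array([u[1],-u[0]])
P=near(W,(.471,.21),.05,.085,.125)
a=(P[:,:2]-[.4703,.198])@u*1000;b=(P[:,:2]-[.4703,.198])@l*1000
H,xe,ye=np.histogram2d(a,P[:,2]*1000,bins=[np.arange(-24,52,4),np.arange(85,126,5)])
print(xe);print(ye);print(H.astype(int).T)
k=P[:,2]<.118;print("length range web-left",np.percentile(b[k&(a<8)],[1,99]))
```

```text
[-24 -20 -16 -12  -8  -4   0   4   8  12  16  20  24  28  32  36  40  44
  48]
[ 85  90  95 100 105 110 115 120 125]
[[ 0  0  6  5  0  0  0  0  0  0  0  0  0  0  3  1  0  0]
 [ 0  0 16  8  0  0  0  0  0  0  0  0  0  0  7  1  0  0]
 [ 0  0 14  6  0  0  0  0  0  0  0  0  0  1  3  2  0  0]
 [ 0  0 20 12  0  0  2  2  0  0  0  0  0  0  6  0  0  0]
 [ 0  0 13  7  8  5  1  0  1  0  0  1  0  0  3  0  0  0]
 [ 0  0 17 27 31 22 18 26 16 14 10  4  5  5 10  3  0  0]
 [ 0  0  0  1  9 19  5  5  5  6  2  0  2  0  0  0  0  0]
 [ 0  0  0  0  6  7  6  5  4  1  0  0  0  0  0  0  0  0]]
length range web-left [-33.84836689  44.21013372]
```

```bash
python3 -m pendant '[[0.055,0.0005,0,0.01,0],[0.055,0,0,0.02,0],[0.055,0,0,0.02,0],[0.055,0,0,0.013,0],[0.055,0,0,0.008,0],[0.055,0,0,0.005,0],[0.055,0,0,0.003,0],[0.055,0,0,0,0]]'
python3 -c "
from h import *
go((.4711,.2039),.0355,-7.6)
print(bot.get_obs()['contact_force'])
S,W=cloud('scene');P=near(W,(.471,.21),.05,.02,.042)
print(np.percentile(P[:,2],[5,50,95]))"
```

```text
t: 14.17
eef_pos: [0.4713, 0.2044, 0.1926]
tool_rot: [-0.0, 0.753, 0.658, 0.0]
contact_force: [-0.9, -0.1, -1.7]
gripper_width: 0.73
grasp_force: 44.7
tool shift mm [-0.5 -0.2  2.1] yaw -0.1 closing ang -7.7 grasp z 37.6 t 14.17
[-0.90170372 -0.08115198 -1.69760349]
[0.02256081 0.03282885 0.03861782]
```

Still hanging free, about 2 mm above its seat. I'll lower it gently, release, and rise.

```bash
python3 -m pendant '[[0.055,0,0,0.001,0],[0.055,0,0,0.001,0],[0.055,0,0,0.0005,0],[0.055,0,0,0,0]]'
python3 -m pendant '[[0.074,0,0,0,0],[0.074,0,0,0,0],[0.074,0,0,0,0],[0.074,0,0,0,0]]'
python3 -m pendant '[[0.076,0,0,-0.01,0],[0.08,0,0,-0.03,0],[0.085,0,0,-0.04,0],[0.085,0,0,-0.04,0],[0.085,0,0,0,0]]'
python3 - <<'E'
from h import *
S,W=cloud('scene')
cv2.imwrite('pics/a5.png',cv2.resize(S[180:250,360:480],(800,467)))
w=np.radians(82.4);u=np.array([np.cos(w),np.sin(w)]);l=np.array([u[1],-u[0]])
P=near(W,(.471,.21),.06,.026,.042); print(rect(P),np.percentile(P[:,2],[5,50,95]))
a=(P[:,:2]-[.4703,.198])@u*1000;b=(P[:,:2]-[.4703,.198])@l*1000
A=np.c_[a,b,np.ones(len(a))];print(np.linalg.lstsq(A,P[:,2]*1000,rcond=None)[0],[np.percentile(v,[1,99]) for v in(a,b)])
go((.664,-.1722),.12,-8)
E
```

```text
t: 14.55
eef_pos: [0.4713, 0.2046, 0.1905]
tool_rot: [-0.0, 0.753, 0.658, 0.0]
contact_force: [-0.5, 0.9, -1.8]
gripper_width: 0.728
grasp_force: 44.7
t: 14.88
eef_pos: [0.4713, 0.2045, 0.1903]
tool_rot: [0.0, 0.753, 0.658, 0.0]
contact_force: [0.1, -0.1, 0.0]
gripper_width: 0.865
grasp_force: 0.0
t: 15.3
eef_pos: [0.4738, 0.2043, 0.3168]
tool_rot: [0.001, 0.754, 0.657, 0.005]
contact_force: [0.9, 0.4, 0.3]
gripper_width: 0.997
grasp_force: 0.0
(array([471.8, 204.8]), array([67.9, 69.3]), 82.3) [0.02805669 0.03158418 0.03486551]
[3.14194905e-02 1.06692610e-02 3.11158535e+01] [array([-25.40489324,  39.31437063]), array([-32.02745831,  34.48451217])]
tool shift mm [-347.8  240.1   38.6] yaw 0.3 closing ang -7.7 grasp z 159.2 t 15.35
```

View pics/a5.png

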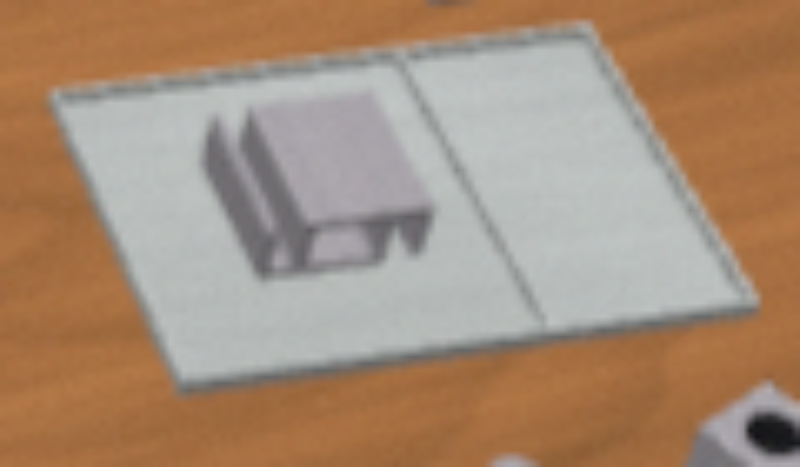

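Interlocked: guide_down's web sits at (340,150), with one flange of each inside the other, level, and the ends look even. Now a silhouette fit for the hex's angle, plus a numeric check of the ends.

Run:
```python
from h import *
from scipy.optimize import minimize
I={};M={}
S,W=cloud('scene');T,WT=cloud('top')
w=np.radians(82.4);u=np.array([np.cos(w),np.sin(w)]);l=np.array([u[1],-u[0]])
for nm,X in(("S",W),("T",WT)):
    P=near(X,(.471,.21),.06,.0225,.042)
    a=(P[:,:2]-[.4703,.198])@u*1000;b=(P[:,:2]-[.4703,.198])@l*1000;z=P[:,2]
    for k in((a<-19),(a>-8)&(a<34)&(z>.027)):
        if k.sum()>5: print(nm,k.sum(),np.percentile(b[k],[2,98]))
cams={c:bot.camera_model(c) for c in("scene","top")}
for c,p in(("scene",S),("top",T)):
    h=cv2.cvtColor(p,cv2.COLOR_BGR2HSV); M[c]=(h[...,1]<90)
def cost(x,y,a,c):
    m=cams[c];t=np.radians(a+30+60*np.arange(6));r=.018/np.cos(np.pi/6)
    V=np.array([[x+r*np.cos(q),y+r*np.sin(q),z] for z in(0,.04) for q in t])@m["R"].T+m["t"]
    uv=V@m["intrinsics"].T;uv=uv[:,:2]/uv[:,2:]
    o=uv.mean(0).astype(int)-30
    A=np.zeros((480,480),np.uint8);cv2.fillPoly(A,[cv2.convexHull(((uv-o+.5)*8).astype(np.int32))],255)
    A=cv2.resize(A,(60,60),interpolation=cv2.INTER_AREA)/255.
    B=M[c][o[1]:o[1]+60,o[0]:o[0]+60].astype(float); 
    yy,xx=np.indices((60,60));B=B*(np.hypot(yy-30,xx-30)<20)
    return abs(A-B).sum()
for c in("scene","top"):
    R=[min((cost(.664+dx,-.172+dy,a,c),dx,dy) for dx in np.arange(-.004,.0041,.001) for dy in np.arange(-.004,.0041,.001)) for a in range(0,60,4)]
    print(c,[(4*i,round(float(r[0])),round(r[1]*1e3),round(r[2]*1e3)) for i,r in enumerate(R)])
cv2.imwrite('pics/a6.png',np.hstack([cv2.resize(S[285:325,272:312],(400,400),interpolation=cv2.INTER_CUBIC),cv2.resize(T[97:137,269:309],(400,400),interpolation=cv2.INTER_CUBIC)]))
```

```text
S 48 [-29.73474802  31.9102085 ]
S 317 [-30.96364917  34.16926607]
T 63 [-31.59263474  30.67728838]
T 439 [-29.65992093  32.34356614]
scene [(0, 31, -3, -1), (4, 41, -3, -1), (8, 48, -3, -1), (12, 47, -3, -1), (16, 47, -3, -1), (20, 47, -3, -1), (24, 45, -3, -1), (28, 42, -3, -1), (32, 39, -3, -1), (36, 35, -3, -1), (40, 30, -3, -1), (44, 25, -3, -1), (48, 21, -3, -1), (52, 20, -3, -1), (56, 23, -3, -1)]
top [(0, 20, 3, -1), (4, 23, 3, -1), (8, 26, 3, -1), (12, 29, 3, -1), (16, 33, 3, -2), (20, 34, 3, -2), (24, 36, 3, -2), (28, 35, 3, -1), (32, 32, 3, -1), (36, 29, 3, -1), (40, 26, 3, -1), (44, 24, 3, -1), (48, 21, 3, -1), (52, 19, 3, -1), (56, 19, 3, -1)]
```

View pics/a6.png

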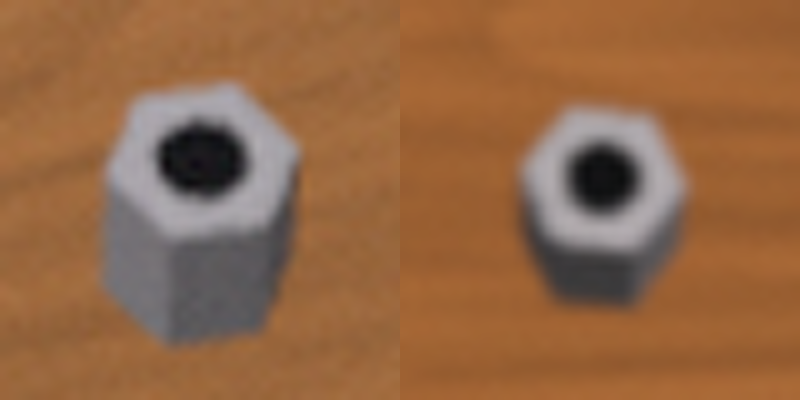

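The silhouette fit puts the hex at 53°, i.e. -7° (mod 60), which matches the crop. The channel ends agree to about 1 mm, which is even enough. Moving to the hex.

```bash
python3 -m pendant '[[0.085,-0.014,0.01,0,0],[0.085,-0.029,0.02,0,0],[0.085,-0.029,0.02,0,0],[0.085,-0.029,0.02,0,0],[0.085,-0.029,0.02,0,0],[0.085,-0.029,0.02,0,0],[0.085,-0.029,0.02,0,0],[0.085,-0.029,0.02,0,0],[0.085,-0.029,0.02,0.01,0],[0.085,-0.029,0.02,0.01,0],[0.085,-0.029,0.02,0.01,0],[0.085,-0.029,0.02,0.01,0]]'
python3 -m pendant '[[0.085,-0.0148,0.0101,0.01,0],[0.085,0,0,0.01,0],[0.085,0,0,0,0],[0.085,0,0,0,0]]'
python3 -c "
from h import *
go((.664,-.1730),.03,-7.3)"
```

```text
t: 16.45
eef_pos: [0.6542, -0.158, 0.2676]
tool_rot: [-0.002, 0.753, 0.658, -0.001]
contact_force: [0.7, -0.1, 1.0]
gripper_width: 0.997
grasp_force: 0.0
t: 16.78
eef_pos: [0.6616, -0.1714, 0.2481]
tool_rot: [-0.002, 0.753, 0.658, -0.001]
contact_force: [0.1, -0.0, 0.4]
gripper_width: 0.993
grasp_force: 0.0
tool shift mm [-1.3  2.9 63.1] yaw -0.4 closing ang -7.7 grasp z 93.1 t 16.78
```

```bash
python3 -m pendant '[[0.085,-0.0013,0.0027,0.01,-0.4],[0.085,0,0,0.02,0],[0.085,0,0,0.018,0],[0.085,0,0,0.01,0],[0.085,0,0,0.005,0],[0.025,0,0,0,0],[0.025,0,0,0,0],[0.025,0,0,0,0],[0.025,0,0,0,0],[0.025,0,0,0,0],[0.025,0,0,0,0],[0.025,0,0,0,0]]' 50
python3 -m pendant '[[0.025,0,0,0,0],[0.025,0,0,0,0],[0.025,0,0,0,0],[0.025,0,0,-0.01,0],[0.025,0,0,-0.02,0],[0.025,0,0,-0.02,0],[0.025,0,0,-0.02,0],[0.025,0,0,-0.02,0],[0.025,0,0,0,0]]'
python3 -c "
from h import *
go((.4864,.3089),.11,-7.6)"
```

```text
t: 17.78
eef_pos: [0.6653, -0.1744, 0.1884]
tool_rot: [0.001, 0.751, 0.661, 0.001]
contact_force: [-0.9, 0.1, 6.4]
gripper_width: 0.414
grasp_force: 51.8
t: 18.53
eef_pos: [0.666, -0.1749, 0.2815]
tool_rot: [0.003, 0.751, 0.66, 0.002]
contact_force: [0.3, -0.9, -1.8]
gripper_width: 0.412
grasp_force: 50.9
tool shift mm [ 457.  -239.9   14.8] yaw 0.3 closing ang -7.3 grasp z 126.5 t 18.53
```

```bash
python3 -m pendant '[[0.025,0.018,-0.0094,0,0],[0.025,0.033,-0.0173,0,0],[0.025,0.034,-0.0179,0,0],[0.025,0.034,-0.0179,0,0],[0.025,0.034,-0.0179,0,0],[0.025,0.034,-0.0179,0,0],[0.025,0.034,-0.0179,0,0],[0.025,0.034,-0.0179,0,0],[0.025,0.034,-0.0179,0,0],[0.025,0.034,-0.0179,0,0],[0.025,0.034,-0.0179,0,0],[0.025,0.034,-0.0179,0,0]]'
python3 -m pendant '[[0.025,0.034,-0.0179,0,0],[0.025,0.022,-0.0116,0,0],[0.025,0.01,-0.0047,0,0],[0.025,0,0,0.01,0],[0.025,0,0,0.02,0],[0.025,0,0,0.02,0],[0.025,0,0,0,0],[0.025,0,0,0,0]]'
python3 -c "
from h import *
go((.4864,.3089),.0375,-7.6)"
```

```text
t: 19.53
eef_pos: [0.5092, 0.2415, 0.2765]
tool_rot: [-0.0, 0.751, 0.661, -0.0]
contact_force: [1.5, 0.9, -3.0]
gripper_width: 0.408
grasp_force: 50.8
t: 20.2
eef_pos: [0.4851, 0.3079, 0.2261]
tool_rot: [0.0, 0.751, 0.66, -0.002]
contact_force: [-0.0, -0.1, -3.1]
gripper_width: 0.411
grasp_force: 50.8
tool shift mm [ 1.3  1.2 33.6] yaw 0.2 closing ang -7.4 grasp z 71.1 t 20.2
```

```bash
python3 -m pendant '[[0.025,0,0,0.01,0],[0.025,0,0,0.015,0],[0.025,0,0,0.006,0],[0.025,0,0,0.0015,0],[0.025,0,0,0,0]]'
python3 -c "
from h import *
go((.4864,.3089),.0365,-7.6);S,W=cloud('scene');P=near(W,(.4864,.3089),.03,.0,.06);print(np.percentile(P[:,2],[2,10]))"
```

```text
t: 20.62
eef_pos: [0.4853, 0.3095, 0.1947]
tool_rot: [0.0, 0.751, 0.66, -0.0]
contact_force: [-0.4, -0.7, -2.9]
gripper_width: 0.41
grasp_force: 50.9
tool shift mm [-0.4  1.1  3.2] yaw 0.3 closing ang -7.3 grasp z 39.7 t 20.62
[0.00050729 0.00231632]
```

```bash
python3 -m pendant '[[0.025,0,0,0.001,0],[0.025,0,0,0.001,0],[0.025,0,0,0.001,0],[0.025,0,0,0,0]]'
python3 -m pendant '[[0.025,0,0,0.001,0],[0.025,0,0,0,0]]'
```

```text
t: 21.0
eef_pos: [0.4851, 0.3098, 0.1918]
tool_rot: [-0.0, 0.751, 0.661, 0.0]
contact_force: [0.4, -0.3, -2.5]
gripper_width: 0.41
grasp_force: 50.9
t: 21.17
eef_pos: [0.4853, 0.3098, 0.1914]
tool_rot: [-0.0, 0.751, 0.661, 0.0]
contact_force: [-1.9, -1.2, 4.1]
gripper_width: 0.411
grasp_force: 51.8
```

```bash
python3 -m pendant '[[0.06,0,0,0,0],[0.06,0,0,0,0],[0.06,0,0,0,0],[0.06,0,0,0,0],[0.06,0,0,-0.01,0],[0.06,0,0,-0.03,0],[0.07,0,0,-0.04,0],[0.085,0,0,-0.03,0],[0.085,0,0,0,0]]'
python3 -c "
from h import *
go((.6602,.0622),.09,-7.6);S,W=cloud('scene');P=near(W,(.4864,.3089),.03,.035,.06);print(rect(P),np.percentile(P[:,2],[5,50,95]))
p=near(W,(.471,.21),.06,.026,.042); print(rect(p))"
```

```text
t: 21.92
eef_pos: [0.4875, 0.3099, 0.307]
tool_rot: [0.0, 0.751, 0.66, 0.005]
contact_force: [0.1, -0.2, 0.1]
gripper_width: 0.997
grasp_force: 0.0
tool shift mm [-223.9  202.7   61.8] yaw 0.2 closing ang -7.4 grasp z 152.0 t 21.92
(array([487.1, 309.3]), array([36.5, 43.5]), 60.1) [0.03622584 0.04230631 0.04623868]
(array([471.9, 204.8]), array([65.7, 69. ]), 83.8)
```

```bash
python3 -m pendant '[[0.085,-0.012,0.0107,0,0],[0.085,-0.024,0.022,0,0],[0.085,-0.028,0.025,0,0],[0.085,-0.028,0.025,0,0],[0.085,-0.028,0.025,0,0],[0.085,-0.028,0.025,0,0],[0.085,-0.028,0.025,0.005,0],[0.085,-0.028,0.025,0.01,0],[0.085,-0.02,0.02,0.02,0],[0.085,0,0,0.02,0],[0.085,0,0,0.005,0],[0.085,0,0,0,0]]'
python3 -m pendant '[[0.085,0,0,0,0],[0.085,0,0,0,0]]'
python3 -c "
from h import *
go((.6602,.0622),.021,-7.6)"
```

```text
t: 22.97
eef_pos: [0.6564, 0.0621, 0.2383]
tool_rot: [-0.002, 0.751, 0.661, -0.002]
contact_force: [0.4, 0.1, 0.6]
gripper_width: 0.989
grasp_force: 0.0
t: 23.13
eef_pos: [0.6577, 0.0632, 0.2416]
tool_rot: [-0.0, 0.75, 0.661, 0.001]
contact_force: [-0.5, 0.2, 0.8]
gripper_width: 0.995
grasp_force: 0.0
tool shift mm [-0.8  2.6 65.6] yaw 0.4 closing ang -7.2 grasp z 86.6 t 23.13
```

```bash
python3 -m pendant '[[0.085,-0.0008,0.0026,0.01,0],[0.085,0,0,0.02,0],[0.085,0,0,0.02,0],[0.085,0,0,0.01,0],[0.085,0,0,0.0055,0],[0.085,0,0,0,0]]'
python3 -m pendant '[[0.05,0,0,0,0],[0.05,0,0,0,0],[0.05,0,0,0,0],[0.05,0,0,0,0],[0.05,0,0,0,0],[0.05,0,0,0,0],[0.05,0,0,0,0]]' 50
python3 -m pendant '[[0.05,0,0,-0.01,0],[0.05,0,0,-0.02,0],[0.05,0,0,-0.03,0],[0.05,0,0,-0.03,0],[0.05,0,0,-0.01,0],[0.05,0,0,0,0],[0.05,0,0,0,0]]'
python3 -c "
from h import *
go((.4758,-.1873),.1,-7.6)"
```

```text
t: 23.63
eef_pos: [0.6598, 0.061, 0.1743]
tool_rot: [-0.0, 0.751, 0.661, -0.001]
contact_force: [0.5, 0.4, 1.0]
gripper_width: 0.995
grasp_force: 0.0
t: 24.22
eef_pos: [0.6607, 0.0605, 0.1769]
tool_rot: [0.0, 0.751, 0.661, 0.001]
contact_force: [-1.1, 0.3, 5.5]
gripper_width: 0.678
grasp_force: 53.6
t: 24.8
eef_pos: [0.6599, 0.0609, 0.2752]
tool_rot: [-0.0, 0.751, 0.661, 0.0]
contact_force: [-0.1, 0.4, -3.2]
gripper_width: 0.669
grasp_force: 54.7
tool shift mm [-269.6 -151.1   20. ] yaw 0.3 closing ang -7.3 grasp z 120.2 t 24.8
```

```bash
python3 -m pendant '[[0.05,-0.014,-0.0079,0,0],[0.05,-0.0225,-0.0126,0,0],[0.05,-0.0281,-0.0157,0,0],[0.05,-0.0281,-0.0157,0,0],[0.05,-0.0281,-0.0157,0,0],[0.05,-0.0281,-0.0157,0,0],[0.05,-0.0281,-0.0157,0,0],[0.05,-0.0281,-0.0157,0,0],[0.05,-0.0281,-0.0157,0,0],[0.05,-0.0225,-0.0126,0,0],[0.05,-0.014,-0.0079,0,0],[0.05,0,0,0,0]]'
python3 -m pendant '[[0.05,0,0,0.01,0],[0.05,0,0,0.025,0],[0.05,0,0,0.025,0],[0.05,0,0,0.01,0],[0.05,0,0,0,0],[0.05,0,0,0,0]]'
python3 -c "
from h import *
go((.4758,-.1873),.026,-7.6)"
```

```text
t: 25.8
eef_pos: [0.4725, -0.1906, 0.2739]
tool_rot: [-0.001, 0.753, 0.658, -0.002]
contact_force: [-0.0, -0.4, -2.5]
gripper_width: 0.678
grasp_force: 54.7
t: 26.3
eef_pos: [0.4763, -0.1872, 0.2044]
tool_rot: [-0.001, 0.75, 0.661, -0.001]
contact_force: [0.8, 0.2, -2.7]
gripper_width: 0.678
grasp_force: 54.9
tool shift mm [-0.2 -0.4 23.4] yaw 0.3 closing ang -7.3 grasp z 49.4 t 26.3
```

```bash
python3 -m pendant '[[0.05,0,0,0.01,0],[0.05,0,0,0.009,0],[0.05,0,0,0.003,0],[0.05,0,0,0,0],[0.05,0,0,0,0]]'
python3 -m pendant '[[0.05,0,0,0.001,0],[0.05,0,0,0.001,0],[0.05,0,0,0,0]]'
```

```text
t: 26.72
eef_pos: [0.4761, -0.1877, 0.1832]
tool_rot: [-0.0, 0.751, 0.661, 0.0]
contact_force: [0.1, -0.6, -2.6]
gripper_width: 0.676
grasp_force: 54.9
t: 26.97
eef_pos: [0.4762, -0.1877, 0.1813]
tool_rot: [0.0, 0.751, 0.661, 0.0]
contact_force: [-1.1, -1.1, -3.4]
gripper_width: 0.679
grasp_force: 54.9
```

```bash
python3 -m pendant '[[0.05,0,0,0.001,0],[0.05,0,0,0,0],[0.05,0,0,0,0]]'
python3 -m pendant '[[0.05,0,0,0.001,0],[0.05,0,0,0,0],[0.05,0,0,0,0]]'
```

```text
t: 27.22
eef_pos: [0.4762, -0.1877, 0.1802]
tool_rot: [0.0, 0.751, 0.661, 0.0]
contact_force: [0.6, 0.3, -2.3]
gripper_width: 0.683
grasp_force: 54.9
t: 27.47
eef_pos: [0.4762, -0.1878, 0.1798]
tool_rot: [-0.0, 0.751, 0.661, 0.0]
contact_force: [-2.5, 0.8, 6.3]
gripper_width: 0.68
grasp_force: 55.9
```

Touchdown at 24.8 mm, as expected. Releasing, then on to the plunger.

```bash
python3 -m pendant '[[0.076,0,0,0,0],[0.076,0,0,0,0],[0.076,0,0,0,0],[0.076,0,0,-0.01,0],[0.076,0,0,-0.03,0],[0.08,0,0,-0.04,0],[0.085,0,0,-0.03,0],[0.085,0,0,-0.01,0],[0.085,0,0,0,0],[0.085,0,0,0,0]]'
python3 -c "
from h import *
S,W=cloud('scene');P=near(W,(.4758,-.1873),.04,.02,.04);print(rect(P),np.percentile(P[:,2],[5,50,95]))
P=near(W,(.654,.173),.03,.045,.07);print(rect(P))
go((.6535,.1725),.12,-7.6)"
```

```text
t: 28.3
eef_pos: [0.4762, -0.1874, 0.2996]
tool_rot: [0.0, 0.751, 0.661, 0.001]
contact_force: [-0.9, -0.2, -0.4]
gripper_width: 0.998
grasp_force: 0.0
(array([ 478.8, -186.6]), array([58.7, 59.9]), 76.7) [0.02128397 0.02701861 0.03059018]
(array([652.6, 172.6]), array([18.7, 20.2]), 72.9)
tool shift mm [379.3 130.6  23.8] yaw 0.3 closing ang -7.3 grasp z 143.7 t 28.35
```

```bash
python3 -m pendant '[[0.085,0.0164,0.0056,0,0],[0.085,0.0262,0.009,0,0],[0.085,0.0327,0.0113,0,0],[0.085,0.0327,0.0113,0,0],[0.085,0.0327,0.0113,0,0],[0.085,0.0327,0.0113,0,0],[0.085,0.0327,0.0113,0,0],[0.085,0.0327,0.0113,0,0],[0.085,0.0327,0.0113,0,0],[0.085,0.0327,0.0113,0,0],[0.085,0.0327,0.0113,0,0],[0.085,0.0262,0.009,0,0]]'
python3 -m pendant '[[0.085,0.0164,0.0056,0,0],[0.07,0,0,0.01,0],[0.06,0,0,0.01,0],[0.05,0,0,0,0],[0.05,0,0,0,0]]'
python3 -c "
from h import *
go((.653,.1727),.045,-7.6)"
```

```text
t: 29.35
eef_pos: [0.6468, 0.1596, 0.2967]
tool_rot: [-0.001, 0.75, 0.661, -0.001]
contact_force: [0.8, -0.1, -0.3]
gripper_width: 0.992
grasp_force: 0.0
t: 29.77
eef_pos: [0.6534, 0.1702, 0.2774]
tool_rot: [-0.0, 0.752, 0.66, -0.002]
contact_force: [-0.6, 0.1, -0.0]
gripper_width: 0.587
grasp_force: 0.0
tool shift mm [ 2.6 -0.5 77.4] yaw 0.1 closing ang -7.5 grasp z 122.4 t 29.77
```

```bash
python3 -m pendant '[[0.055,0.0026,-0.0005,0.01,0],[0.055,0,0,0.02,0],[0.055,0,0,0.02,0],[0.055,0,0,0.017,0],[0.055,0,0,0.008,0],[0.055,0,0,0.0024,0],[0.055,0,0,0,0],[0.01,0,0,0,0],[0.01,0,0,0,0],[0.01,0,0,0,0],[0.01,0,0,0,0],[0.01,0,0,0,0]]' 40
python3 -m pendant '[[0.01,0,0,0,0],[0.01,0,0,0,0],[0.01,0,0,0,0]]'
python3 -m pendant '[[0.01,0,0,-0.01,0],[0.01,0,0,-0.02,0],[0.01,0,0,-0.02,0],[0.01,0,0,-0.02,0],[0.01,0,0,-0.01,0],[0.01,0,0,0,0],[0.01,0,0,0,0]]'
python3 -c "
from h import *
go((.4662,-.2587),.13,-7.6)"
```

```text
t: 30.77
eef_pos: [0.6546, 0.1748, 0.2029]
tool_rot: [0.0, 0.751, 0.661, 0.001]
contact_force: [-1.9, 0.1, 6.3]
gripper_width: 0.212
grasp_force: 39.1
t: 31.02
eef_pos: [0.6546, 0.1748, 0.2029]
tool_rot: [0.0, 0.751, 0.661, 0.001]
contact_force: [-1.2, -0.7, 6.2]
gripper_width: 0.212
grasp_force: 39.2
t: 31.6
eef_pos: [0.6539, 0.1749, 0.2818]
tool_rot: [-0.0, 0.751, 0.661, 0.0]
contact_force: [-0.7, 0.1, -1.9]
gripper_width: 0.219
grasp_force: 39.1
tool shift mm [-453.9 -131.1   -3.4] yaw 0.3 closing ang -7.3 grasp z 126.8 t 31.6
```

```bash
python3 -m pendant '[[0.01,-0.0167,-0.0048,0,0],[0.01,-0.0267,-0.0077,0,0],[0.01,-0.0334,-0.0096,0,0],[0.01,-0.0334,-0.0096,0,0],[0.01,-0.0334,-0.0096,0,0],[0.01,-0.0334,-0.0096,0,0],[0.01,-0.0334,-0.0096,0,0],[0.01,-0.0334,-0.0096,0,0],[0.01,-0.0334,-0.0096,0,0],[0.01,-0.0334,-0.0096,0,0],[0.01,-0.0334,-0.0096,0,0],[0.01,-0.0334,-0.0096,0,0]]'
python3 -m pendant '[[0.01,-0.0334,-0.0096,0,0],[0.01,-0.0267,-0.0077,0,0],[0.01,-0.0167,-0.0048,0,0],[0.01,0,0,0.01,0],[0.01,0,0,0.025,0],[0.01,0,0,0.015,0],[0.01,0,0,0,0],[0.01,0,0,0,0]]'
python3 -c "
from h import *
go((.4662,-.2587),.053,-7.6)"
```

```text
t: 32.6
eef_pos: [0.4971, -0.1867, 0.2806]
tool_rot: [-0.001, 0.751, 0.661, -0.001]
contact_force: [0.3, 0.4, -1.2]
gripper_width: 0.212
grasp_force: 39.2
t: 33.27
eef_pos: [0.4664, -0.2583, 0.2304]
tool_rot: [-0.002, 0.751, 0.661, -0.001]
contact_force: [-0.4, -0.4, -1.4]
gripper_width: 0.209
grasp_force: 39.2
tool shift mm [-0.4 -0.1 22.4] yaw 0.3 closing ang -7.3 grasp z 75.4 t 33.27
```

```bash
python3 -m pendant '[[0.01,0,0,0.01,0],[0.01,0,0,0.009,0],[0.01,0,0,0.003,0],[0.01,0,0,0,0],[0.01,0,0,0,0]]'
python3 -m pendant '[[0.01,0,0,0.001,0],[0.01,0,0,0,0],[0.01,0,0,0,0]]'
python3 -m pendant '[[0.01,0,0,0.001,0],[0.01,0,0,0,0],[0.01,0,0,0,0]]'
```

```text
t: 33.68
eef_pos: [0.4668, -0.2591, 0.2098]
tool_rot: [-0.0, 0.751, 0.661, -0.0]
contact_force: [0.5, -0.6, -1.3]
gripper_width: 0.213
grasp_force: 39.2
t: 33.93
eef_pos: [0.4669, -0.2592, 0.209]
tool_rot: [0.0, 0.751, 0.661, 0.0]
contact_force: [-0.5, -0.2, -2.1]
gripper_width: 0.214
grasp_force: 39.2
t: 34.18
eef_pos: [0.4668, -0.2591, 0.2078]
tool_rot: [-0.0, 0.751, 0.661, 0.0]
contact_force: [0.5, -0.1, -2.9]
gripper_width: 0.214
grasp_force: 39.2
```

```bash
python3 -m pendant '[[0.01,0,0,0.0012,0],[0.01,0,0,0,0],[0.01,0,0,0,0]]'
python3 -m pendant '[[0.01,0,0,0.001,0],[0.01,0,0,0,0],[0.01,0,0,0,0]]'
```

```text
t: 34.43
eef_pos: [0.4668, -0.2591, 0.2065]
tool_rot: [-0.0, 0.751, 0.661, -0.0]
contact_force: [0.2, -0.8, -1.8]
gripper_width: 0.213
grasp_force: 39.2
t: 34.68
eef_pos: [0.4668, -0.2593, 0.2059]
tool_rot: [0.0, 0.751, 0.661, 0.0]
contact_force: [-1.5, 1.0, 4.2]
gripper_width: 0.213
grasp_force: 39.9
```

```bash
python3 -m pendant '[[0.05,0,0,0,0],[0.05,0,0,0,0],[0.05,0,0,0,0],[0.05,0,0,0,0],[0.05,0,0,-0.01,0],[0.05,0,0,-0.03,0],[0.05,0,0,-0.04,0],[0.05,0,0,-0.04,0],[0.05,0,0,-0.04,0],[0.05,0,0,-0.01,0],[0.05,0,0,0,0],[0.05,0,0,0,0]]'
python3 - <<'E'
from h import *
S,W=cloud('scene');T,WT=cloud('top')
cv2.imwrite('pics/f1.png',S[170:390,180:510].repeat(2,0).repeat(2,1))
for n,xy,r,a,b in(("plunger",(.467,-.259),.03,.05,.075),("ring",(.476,-.187),.035,.02,.04),("hex",(.486,.309),.03,.035,.06),("square",(.649,.283),.035,.03,.05),("narrow",(.658,-.056),.035,.015,.035)):
    P=near(W,xy,r,a,b);print(n,rect(P),np.percentile(P[:,2],[5,95]))
w=np.radians(82.4);u=np.array([np.cos(w),np.sin(w)]);l=np.array([u[1],-u[0]])
for nm,X in(("S",W),("T",WT)):
    P=near(X,(.471,.21),.06,.0225,.042)
    a=(P[:,:2]-[.4703,.198])@u*1000;b=(P[:,:2]-[.4703,.198])@l*1000;z=P[:,2]
    for k in((a<-19),(a>-8)&(a<34)&(z>.027)):
        if k.sum()>5: print(nm,k.sum(),np.percentile(b[k],[2,98]))
E
```

```text
t: 35.68
eef_pos: [0.4667, -0.259, 0.3761]
tool_rot: [0.0, 0.751, 0.661, 0.001]
contact_force: [0.7, 0.8, -1.3]
gripper_width: 0.588
grasp_force: 0.0
plunger (array([ 469. , -260.1]), array([18.3, 21.4]), 75.7) [0.0514904  0.06424864]
ring (array([ 477.4, -186.8]), array([59.6, 59.1]), 0.4) [0.02137356 0.03078179]
hex (array([487.3, 309.3]), array([35.8, 40.4]), 55.2) [0.03723019 0.04605924]
square (array([649.6, 282. ]), array([37.1, 42.2]), 17.8) [0.03205373 0.04250607]
narrow (array([658.3, -57.2]), array([39.1, 38.8]), 1.0) [0.01597542 0.02767245]
S 48 [-27.20834178  32.1442851 ]
S 315 [-29.70011487  33.34021174]
T 37 [-6.30083455 30.4733065 ]
T 395 [-26.47083156  32.30568969]
```

View pics/f1.png

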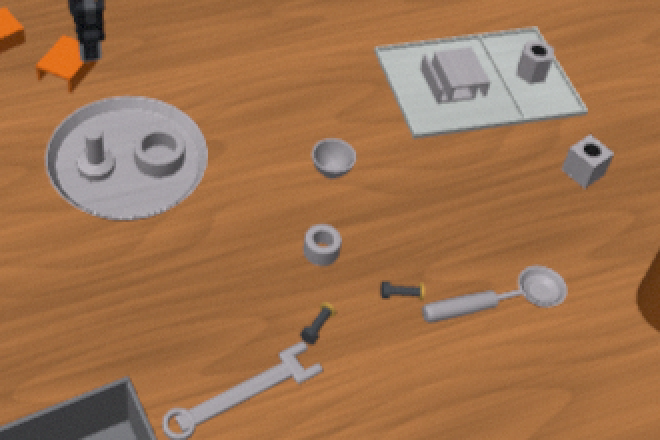

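The picture shows the plunger (95,155) and wide ring (160,155) upright on the dish floor. The channels are interlocked in the large bay (455,75) and the hex stands in the small bay (535,62). The square coupling (588,160) and narrow ring (322,245) have not moved. Handing in.

```bash
python3 -c "
from station import bot
print(bot.hand_in())"
```

```text
the job is handed in; nothing more can be done
None
```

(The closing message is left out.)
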